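# Shim the rocking laser level

## Robot

A 7-joint arm with a two-finger parallel gripper is mounted at the origin on the work surface; the furniture and walls round the work are solid. World frame = base frame: x ahead of the robot, y to its left, z up, the work surface at z = 0. Lengths are in m, angles in rad, forces in N, time in s.
With the tool pointing down it reaches from about 0.35 to 0.9 m from the base axis. Payload 8.1 kg.
Tool frame: the origin (TCP) lies midway between the tips of the shut fingers; the grasp point (between the pads) lies 19 mm behind it; z points along the fingers, y is the line along which they close (so a half turn about z gives the same grasp; the last joint's range is limited). The gripper opens to 85 mm and grips with 20 to 120 N. Pads are 22 mm wide; open, the fingers measure 114 mm over their backs; the gripper's body (76 mm by 85 mm) begins 54 mm behind the grasp point. The pads swing forward as they close: fully open they stand 13 mm farther back than shut.
Start: joints at [1.02, 0.434, 0.025, 1.573, -0.012, 1.134, -0.075], TCP at [0.271, -0.563, 0.231] pointing down, gripper open.
Joint ranges: [-2.62, 2.62], [-0.44, 2.09], [-1.27, 1.32], [0.08, 2.57], [-1.32, 4.46], [0.12, 2], [-2.74, 2.74]. Speed limits (rad/s): [2.22, 2.22, 3.01, 3.01, 3.14, 3.14, 3.14].

## Interface

Orientations are given as a 3x3 rotation matrix whose columns are the frame's x, y, z axes.
In Python, from bench import r, viewer gives the robot as it stands. The module is installed in compiled form; this text tells all that it offers.
- The arm moves only by the tool move_arm, never from a script. Its argument "rows" is a list of rows, each a list of 3 entries, a list of its own where there are three numbers: the shift along the tool's x, y, z in units of 12 cm (1.0 is 12 cm), then the turn, a rotation vector about the tool's x, y, z in units of 120 degrees (1.0 is 120 degrees), then the finger opening in mm, from 0 to 85.4. In form: [[[dx, dy, dz], [ax, ay, az], claw], ...]. A call has 1 to 12 rows; each row is the pose to reach, as a shift and turn from the pose commanded when the call began, along the tool's axes at that moment; what a row does not reach only later rows make up. A row lasts 1/10 s, in which the tool goes at most 50 mm and 8.59 degrees, less where a joint would pass 70% of its speed; a pose out of reach is approached as far as the arm can. A call with a number of a shift or a turn outside -1 to 1 is refused whole. A call with a gripper value outside its range is refused whole. The fingers move at their own pace and stop on an object; the grip force is fixed at half the most. Time passes only in rows, so rows that repeat a pose let the fingers close. It gives the time, the measured TCP pose, the force, the opening and the grip force at its end, in the units of the state.
- r.observe(): the state, without advancing time (a new reading comes with each control period).
- viewer.grab_frame(name): name is "side" or "top"; returns a dict with "frame" (420x560x3 uint8, red, green, blue), "fx", "fy", "cx", "cy" (pixels), "cam_to_world" (4x4, takes a point from camera to world coordinates). Camera axes: x right, y up, looking along -z (the intrinsics and any distortion apply to the point x, -y, -z); pixel columns grow to the right and rows downward; lengths in m; the calibration is good to about 2 mm. A picture is of the moment at which its call begins. There is no depth.
- r.close_job(): hands the job in; it is judged then, once.
The state is a dict: "time": time; "joint_positions": joint angles; "dq": joint speeds; "joint_efforts": joint torques, N m; "position": TCP position; "ee_rot": TCP orientation; "ft_force": force on the tool from outside, world axes, zero at the start; "wrist_torque": the same for the moment, N m; "grip_width": opening from 0.0 (shut) to 1.0 (fully open); "grip_force": force on a finger pad.
Only numpy, scipy, OpenCV 4.12 (cv2) and the standard library are available. Lean on these libraries where they do the work, as an engineer would, in place of code of your own. Each camera call takes 0.05 s, during which the arm holds its last target. There are 200 camera calls.

## Task

The line laser's base plate rocks because one of its four feet has lost its rubber boot and hangs just clear of the bench. Push the wooden wedge along the bench with the fingertips, thin end first, under that bare foot until it bears snugly and the rocking stops, without jacking the plate out of level, lifting the wedge or shoving the laser away. Then press down gently on the plate's corner above that foot to check that it stands firm, and leave everything else where it is.

Things in the scene. Friction and masses are not known exactly. Their poses are not given: they have to be found in the camera images.
- laser_level: Line laser fixed on a square grey base plate, 1.8 kg, loose on the bench. Plate 180x180x10 mm, underside 30 mm and top 40 mm above the bench. Origin at bench height under the plate's middle; z up, x and y along its edges. Four feet at (+-65, +-65) mm: three with grippy round black rubber boots 24 mm across; the one at (-65, +65) is a bare domed steel stub 14 mm across, clear of the bench.
- bare_foot (a point): Centre of the underside of the bare steel foot, about 9 mm above the bench while the plate stands level on its other three feet. Pressing this corner with 2 to 4 N, unshimmed, rocks the plate down until the foot meets the bench.
- press_spot (a point): Point on the top face of the base plate straight above the bare foot, 25 mm in from both plate edges, 40 mm above the bench.
- housing_top (a point): Middle of the top of the yellow and black laser housing, 83 mm above the bench. The housing is 90x72 mm over its bumpers (x, y) and stands fixed on the plate, 17 mm off its middle towards the corner diagonally across from the bare foot.
- shim: Softwood wedge lying flat, 60 mm wide (x) and 110 mm long (y), 35 g. Origin: centre of its underside. Thin end (+y) 5 to 6 mm high, bevelled; thick end (-y) 14 mm. Top 10 mm high over the origin, 0.074 mm less per mm towards +y, so it meets the bare foot some 13 mm to the +y side of the origin; each mm further would jack the foot up by 0.07 mm.
- shim_thin_end (a point): Middle of the wedge's thin end, at bench height. The wedge starts beside the plate's +y edge, this end roughly towards the bare foot and 5 to 11 cm from it.
- shim_back (a point): Middle of the upright back face at the thick end, 7 mm up; the face spans 60 mm and runs from 55 mm behind the origin at its -x side to 52 mm at its +x side. The wedge slides at under 0.5 N until it meets the foot; then the push climbs within a few mm to some 5 to 15 N, beyond which the laser slides along or tips. Friction keeps the wedge in place.
- tape: Yellow tape measure, bystander.
- cup: Black rubber cup, 47 mm across and 50 mm high, bystander.
- spacer: Softwood block 35x90x20 mm, bystander.
- red_wedge: Small red plastic wedge 18x44x10 mm, bystander (not the one to use).
- marker: Green marker, 132 mm long, bystander.
Mind the look-alikes: they are no part of the job. Of the things that look like the shim, take the one that is farthest to the robot's left at the start.

How it is judged:
On the way, in this order (a step that is already met when the one before it is completed fails the run):
1. the wedge lies under the bare foot and carries it, with the plate still level (x of bare_foot in the frame of shim between -0.025 and 0.025 m and y of bare_foot in the frame of shim between -0.03 and 0.035 m and angle between laser_level's own z axis and vertical below 0.012 rad and contact force between shim and laser_level above 0.4 N), for 0.2 s.
2. the fingers press the laser's plate down over the bare foot and the wedge takes the load without the plate rocking (x of bare_foot in the frame of shim between -0.025 and 0.025 m and y of bare_foot in the frame of shim between -0.03 and 0.035 m and angle between laser_level's own z axis and vertical below 0.012 rad and contact force between the fingers and laser_level above 2 N and contact force between shim and laser_level above 1.8 N), for 0.2 s.
At the end, for the whole second after the job is handed in: The wedge lies flat under the bare foot (within 25 mm of the wedge's centre line) and bears on it with more than 0.3 N; the plate is level within 0.012 rad (0.7 degrees), at rest, and within 30 mm of where it stood (x of bare_foot in the frame of shim between -0.025 and 0.025 m and y of bare_foot in the frame of shim between -0.03 and 0.035 m and angle between laser_level's own z axis and vertical below 0.012 rad and contact force between shim and laser_level above 0.3 N and height (world z) of shim below 0.005 m and distance of laser_level from where it was at the start of the episode below 0.03 m and linear speed of each of shim, laser_level below 0.01 m/s and angular speed of laser_level below 0.05 rad/s); the robot touches nothing.
It fails at once if the wedge is lifted off the bench (height (world z) of shim above 0.012 m).
It fails at once if the laser is lifted, tipped up or shoved more than 30 mm (height (world z) of laser_level above 0.02 m or angle between laser_level's own z axis and vertical above 0.16 rad or distance of laser_level from where it was at the start of the episode above 0.03 m).
It fails at once if the plate is pressed with more than 40 N (contact force between the fingers and laser_level above 40 N).
It fails at once if a bystander is moved more than 20 mm (distance of any of tape, cup, spacer, red_wedge, marker from where it was at the start of the episode above 0.02 m).
It also fails if it takes over 54 s, if anything falls off the work surface, if the arm or the gripper's body presses on something with over 40 N, if the wrist force passes 120 N, or if a joint passes its speed limit or range.

## Working session

There is one attempt and no reset: what is moved stays moved. The work goes in short steps, Python scripts to look and compute and a tool call to move; the robot and the scene stay as the last step left them, time stands still between calls to the robot, and variables do not carry over. Pictures are saved under pics/ and viewed, at most 10 in all, crops included, and the job is handed in when it is done.

Besides the shell and the picture viewer there is one more tool, called as a command line: name --argument value ..., lists and objects as JSON in quotes. move_arm: Moves the arm, as the interface text tells. Shifts and turns lie within -1 to 1; 1 stands for 12 cm of shift or 120 degrees of turn. Its arguments: {"type":"object","properties":{"rows":{"type":"array","items":{"type":"array"}}},"required":["rows"]}

```bash
mkdir -p pics; cat > h.py <<'E'
import numpy as np, cv2, pickle
from bench import r, viewer
def snap(n,tag):
    f=viewer.grab_frame(n); pickle.dump(f,open(f'pics/{tag}.pkl','wb'))
    cv2.imwrite(f'pics/{tag}.png',cv2.cvtColor(f['frame'],cv2.COLOR_RGB2BGR)); return f
def load(tag): return pickle.load(open(f'pics/{tag}.pkl','rb'))
def ray(f,u,v,z):
    T=np.array(f['cam_to_world']); d=T[:3,:3]@np.array([(u-f['cx'])/f['fx'],-(v-f['cy'])/f['fy'],-1])
    o=T[:3,3]; return o+d*(z-o[2])/d[2]
def proj(f,p):
    T=np.array(f['cam_to_world']); c=T[:3,:3].T@(np.array(p)-T[:3,3]); return f['cx']+f['fx']*c[0]/-c[2], f['cy']-f['fy']*c[1]/-c[2]
E
python3 - <<'E'
from h import *
for n in('top','side'):
    f=snap(n,n+'0'); print({k:f[k] for k in f if k!='frame'})
s=r.observe(); print(s['position'],s['ee_rot'],s['ft_force'])
E
```

```text
{'fx': 424.9276654434735, 'fy': 424.9276654434735, 'cx': 281.8796907300858, 'cy': 212.01806304181792, 'cam_to_world': array([[ 0.02703195,  0.98833839, -0.14985495,  0.38321439],
       [-0.99947511,  0.02404473, -0.02171054, -0.01390506],
       [-0.01785413,  0.15036317,  0.9884696 ,  1.44092933],
       [ 0.        ,  0.        ,  0.        ,  1.        ]])}
{'fx': 507.67975022469966, 'fy': 507.67975022469966, 'cx': 276.9570678118489, 'cy': 210.2097778751706, 'cam_to_world': array([[ 0.99541314,  0.03771809, -0.08792054,  0.46332943],
       [-0.09548448,  0.44883138, -0.88850048, -1.15902454],
       [ 0.00594896,  0.89282011,  0.45037414,  0.69276996],
       [ 0.        ,  0.        ,  0.        ,  1.        ]])}
[ 0.27038699 -0.56298753  0.23060758] [[ 9.01437964e-01  4.32907698e-01 -7.22288777e-04]
 [ 4.32908278e-01 -9.01437197e-01  1.18463059e-03]
 [-1.38262269e-04 -1.38055578e-03 -9.99999037e-01]] [ 0.49647878  0.88684082 -0.18373592]
```

View pics/top0.png

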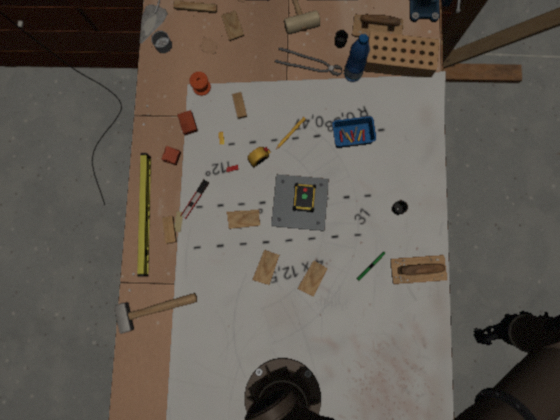

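View pics/side0.png

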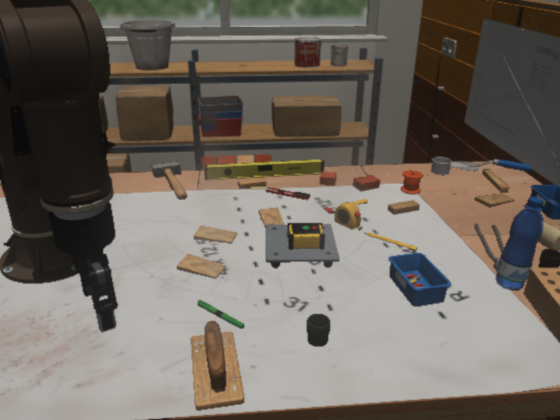

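```bash
python3 - <<'E'
from h import *
f=load('top0');im=cv2.imread('pics/top0.png')
cv2.imwrite('pics/c1.png',cv2.resize(im[160:245,215:345],None,fx=6,fy=6,interpolation=cv2.INTER_CUBIC))
g=load('side0');im2=cv2.imread('pics/side0.png')
cv2.imwrite('pics/c2.png',cv2.resize(im2[195:285,240:350],None,fx=6,fy=6,interpolation=cv2.INTER_CUBIC))
b=cv2.imread('pics/top0.png').astype(int)
m=((b[...,2]-b[...,0]>25)*255).astype(np.uint8)
for c in cv2.findContours(m[180:310,180:345].copy(),0,2)[0]:
    if cv2.contourArea(c)>60:
        c=c+[180,180]; q=cv2.boxPoints(cv2.minAreaRect(c)); print(cv2.contourArea(c)); print(np.array([ray(f,u,v,.008) for u,v in q]).round(4)[:,:2].tolist(), q.round(1).tolist())
E
```

```text
122.0
[[0.3048, 0.3556], [0.3218, 0.301], [0.295, 0.2915], [0.278, 0.346]] [[177.8000030517578, 297.5], [194.5, 292.70001220703125], [196.89999389648438, 301.0], [180.1999969482422, 305.79998779296875]]
517.0
[[0.3447, -0.0402], [0.4424, -0.087], [0.4178, -0.1394], [0.3208, -0.0923]] [[297.20001220703125, 288.6000061035156], [311.79998779296875, 259.3999938964844], [327.3999938964844, 267.20001220703125], [312.79998779296875, 296.3999938964844]]
512.0
[[0.3702, 0.1119], [0.4741, 0.079], [0.4557, 0.022], [0.3524, 0.0554]] [[251.6999969482422, 279.6000061035156], [262.70001220703125, 248.60000610351562], [279.3999938964844, 254.60000610351562], [268.5, 285.5]]
477.5
[[0.5969, 0.2092], [0.6119, 0.1003], [0.5542, 0.0919], [0.5394, 0.2001]] [[225.89999389648438, 211.6999969482422], [257.79998779296875, 208.10000610351562], [259.70001220703125, 224.89999389648438], [227.6999969482422, 228.5]]
120.5
[[0.6146, -0.019], [0.704, -0.0257], [0.6985, -0.0956], [0.6093, -0.0883]] [[292.70001220703125, 208.1999969482422], [295.20001220703125, 182.60000610351562], [315.5, 184.6999969482422], [313.0, 210.1999969482422]]
```

View pics/c1.png

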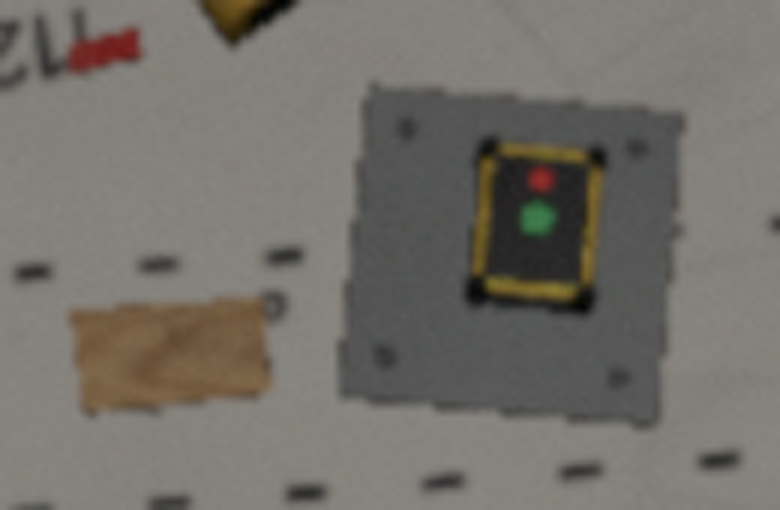

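View pics/c2.png

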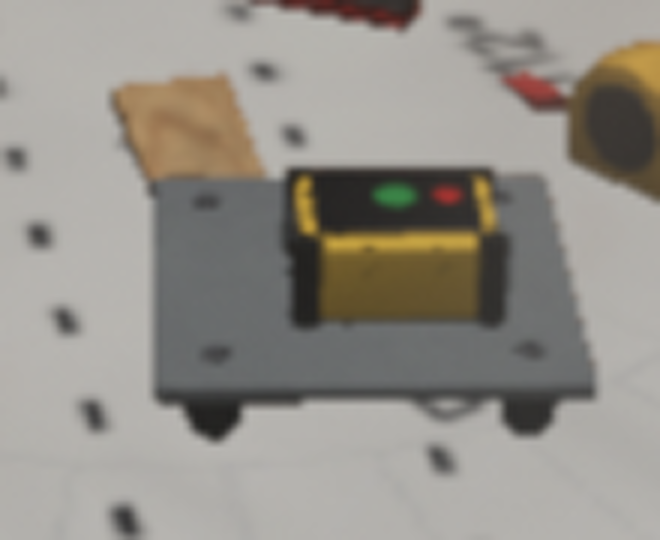

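```bash
python3 - <<'E'
from h import *
f=load('top0');g=load('side0')
P=lambda u,v,z: ray(f,215+(u+.5)/6-.5,160+(v+.5)/6-.5,z)
c=np.array([P(*p,.04) for p in((370,88),(682,118),(655,422),(342,395))])
print(c.round(4).tolist()); C=c.mean(0); 
y=(c[0]+c[3]-c[1]-c[2])[:2]; y/=np.linalg.norm(y); x=np.array([y[1],-y[0]])
print('C',C,'y',y,'ang',np.degrees(np.arctan2(-y[0],y[1])),[np.linalg.norm(c[i]-c[i-1]) for i in range(4)])
foot=C[:2]-.065*x+.065*y; print('foot',foot,'screw',P(385,357,.04))
Q=lambda u,v,z: ray(g,240+(u+.5)/6-.5,195+(v+.5)/6-.5,z)
print('side: screw',Q(206,202,.04),'corner',Q(157,180,.04))
for nm,pts in dict(top=[P(72,312,.014),P(88,412,.014),P(265,298,.006),P(270,392,.006)],side=[Q(228,75,.014),Q(114,92,.014)]).items(): print(nm,np.round(pts,4).tolist())
s=np.array([P(72,312,.014),P(88,412,.014),P(265,298,.006),P(270,392,.006)])[:,:2]
t=(s[2]+s[3]-s[0]-s[1]); print('axis',t/np.linalg.norm(t),np.degrees(np.arctan2(t[0],-t[1])),'len',np.linalg.norm(t)/2,'mid',s.mean(0),'back',(s[0]+s[1])/2,'thin',(s[2]+s[3])/2)
# tilt-corrected axis via sides by minAreaRect: see box
E
```

```text
[[0.7243, 0.0394, 0.04], [0.711, -0.1363, 0.04], [0.5391, -0.1233, 0.04], [0.5498, 0.0498, 0.04]]
C [ 0.63103893 -0.04257597  0.04      ] y [0.0685629 0.9976468] ang -3.931449093345825 [np.float64(0.17481912769098662), np.float64(0.17617625457141908), np.float64(0.17239284310943342), np.float64(0.17341838161208914)]
foot [0.57064847 0.02672766] screw [0.57157578 0.02663395 0.04      ]
side: screw [0.5724804  0.02310839 0.04      ] corner [0.55234257 0.04544697 0.04      ]
top [[0.5965, 0.2058, 0.014], [0.5396, 0.1941, 0.014], [0.6084, 0.097, 0.006], [0.5545, 0.0923, 0.006]]
side [[0.5997, 0.2007, 0.014], [0.5416, 0.1866, 0.014]]
axis [ 0.12636959 -0.99198323] 7.259854717105461 len 0.10610999137135022 mid [0.57475734 0.14729275] back [0.5680528  0.19992242] thin [0.58146188 0.09466309]
```

The shim is the wood piece at top-view pixel (243,219). The plate is around (300,203), with the bare foot at its lower left, near crop 1 pixel (385,357). I'll carry the arm over behind the wedge first.

move_arm --rows '[[[0.3, -0.3, 0], [0, 0, 0], 25], [[0.6, -0.6, 0], [0, 0, 0], 25], [[0.9, -0.9, 0], [0, 0, 0], 25], [[1, -1, 0], [0, 0, 0], 25]]'

```text
time: 0.5
position: [0.3286, -0.3983, 0.231]
ee_rot: [[0.899, 0.437, 0.0], [0.437, -0.899, 0.002], [0.001, -0.002, -1.0]]
ft_force: [0.3, -0.1, -0.3]
grip_width: 0.325
grip_force: 0.0
```

move_arm --rows '[[[0.3, -0.3, 0], [0, 0, 0], 25], [[0.6, -0.6, 0], [0, 0, 0], 25], [[0.9, -0.9, 0], [0, 0, 0], 25], [[1, -1, 0], [0, 0, 0], 25]]'

```text
time: 0.9
position: [0.3842, -0.2383, 0.2313]
ee_rot: [[0.899, 0.438, 0.0], [0.438, -0.899, 0.001], [0.001, -0.001, -1.0]]
ft_force: [0.6, -1.0, 0.4]
grip_width: 0.293
grip_force: 0.0
```

move_arm --rows '[[[0.3, -0.3, 0], [0, 0, 0], 25], [[0.6, -0.6, 0], [0, 0, 0], 25], [[0.9, -0.9, 0], [0, 0, 0], 25], [[1, -1, 0], [0, 0, 0], 25]]'

```text
time: 1.3
position: [0.4402, -0.0781, 0.2314]
ee_rot: [[0.899, 0.438, 0.001], [0.438, -0.899, 0.001], [0.001, -0.001, -1.0]]
ft_force: [-0.6, -0.9, -0.7]
grip_width: 0.297
grip_force: 0.0
```

move_arm --rows '[[[0.3, -0.3, 0], [0, 0, 0], 25], [[0.6, -0.6, 0], [0, 0, 0], 25], [[0.9, -0.9, 0], [0, 0, 0], 25], [[1, -1, 0], [0, 0, 0], 25]]'

```text
time: 1.7
position: [0.496, 0.0825, 0.2313]
ee_rot: [[0.899, 0.438, 0.0], [0.438, -0.899, 0.002], [0.001, -0.002, -1.0]]
ft_force: [0.1, -1.1, -0.1]
grip_width: 0.288
grip_force: 0.0
```

move_arm --rows '[[[0.3, -0.3, 0], [0, 0, 0], 25], [[0.6, -0.6, 0], [0, 0, 0], 25], [[0.9, -0.9, 0], [0, 0, 0], 25], [[1, -1, 0], [0, 0, 0], 25], [[1, -1, 0], [0, 0, 0], 25]]'

```text
time: 2.2
position: [0.5513, 0.2413, 0.2305]
ee_rot: [[0.899, 0.437, -0.001], [0.437, -0.899, 0.002], [-0.0, -0.002, -1.0]]
ft_force: [0.2, 0.1, -0.7]
grip_width: 0.289
grip_force: 0.0
```

move_arm --rows '[[[0.08, 0.085, 0], [0, 0, -0.625], 25], [[0.08, 0.085, 0], [0, 0, -0.625], 25], [[0.08, 0.085, 0], [0, 0, -0.625], 25], [[0.08, 0.085, 0.3], [0, 0, -0.625], 25], [[0.08, 0.085, 0.6], [0, 0, -0.625], 25], [[0.08, 0.085, 0.9], [0, 0, -0.625], 25], [[0.08, 0.085, 1], [0, 0, -0.625], 25], [[0.08, 0.085, 1], [0, 0, -0.625], 25], [[0.08, 0.085, 1], [0, 0, -0.625], 25], [[0.08, 0.085, 1], [0, 0, -0.625], 25], [[0.08, 0.085, 1], [0, 0, -0.625], 25]]'

```text
time: 3.3
position: [0.5648, 0.2311, 0.1112]
ee_rot: [[-0.181, 0.984, -0.0], [0.984, 0.181, -0.001], [-0.001, -0.0, -1.0]]
ft_force: [0.5, 0.2, -0.4]
grip_width: 0.294
grip_force: 0.0
```

```bash
python3 - <<'E'
from h import *
s=r.observe(); print(s['position'],s['ee_rot'],s['joint_positions'],s['ft_force'])
g=snap('side','s1'); f=snap('top','t1')
a=cv2.imread('pics/s1.png')[140:300,180:380]; b=cv2.imread('pics/t1.png')[150:270,200:350]
cv2.imwrite('pics/m1.png',np.vstack([cv2.resize(a,(500,400)),]))
cv2.imwrite('pics/m1.png',np.hstack([cv2.resize(a,(400,320),interpolation=2),cv2.resize(b,(400,320),interpolation=2)]))
E
```

```text
[0.56478562 0.23111336 0.1111565 ] [[-1.80574151e-01  9.83561327e-01 -3.02616677e-04]
 [ 9.83561234e-01  1.80573952e-01 -5.89157439e-04]
 [-5.24827783e-04 -4.04028636e-04 -9.99999781e-01]] [-0.03504217  0.62524521 -0.66353778  1.70315835  0.45197074  0.97212001
 -0.68572488] [ 0.46197867  0.2348489  -0.44819441]
```

View pics/m1.png

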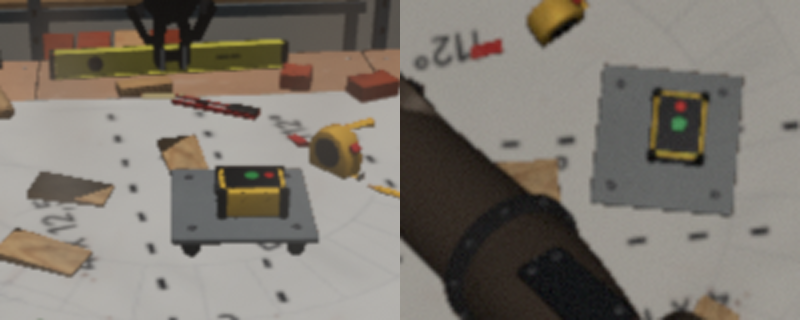

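move_arm --rows '[[[0, 0, 0.3], [0, 0, 0], 25], [[0, 0, 0.6], [0, 0, 0], 25], [[0, 0, 0.75], [0, 0, 0], 25], [[0, 0, 0.82], [0, 0, 0], 25], [[0, 0, 0.86], [0, 0, 0], 25], [[0, 0, 0.89], [0, 0, 0], 25], [[0, 0, 0.89], [0, 0, 0], 25]]'

```text
time: 4.1
position: [0.5652, 0.2324, 0.0051]
ee_rot: [[-0.185, 0.983, 0.001], [0.983, 0.185, 0.0], [0.0, 0.001, -1.0]]
ft_force: [-1.0, 0.1, -0.1]
grip_width: 0.292
grip_force: 0.0
```

move_arm --rows '[[[-0.08, -0.011, 0], [0, 0, 0], 25], [[-0.14, -0.019, 0], [0, 0, 0], 25], [[-0.18, -0.025, 0], [0, 0, 0], 25], [[-0.22, -0.03, 0], [0, 0, 0.006], 25], [[-0.26, -0.035, 0], [0, 0, 0.014], 25], [[-0.3, -0.041, 0], [0, 0, 0.022], 25], [[-0.34, -0.046, 0], [0, 0, 0.03], 25], [[-0.38, -0.052, 0], [0, 0, 0.04], 25], [[-0.42, -0.057, 0], [0, 0, 0.05], 25], [[-0.46, -0.063, 0], [0, 0, 0.055], 25], [[-0.5, -0.068, 0], [0, 0, 0.055], 25], [[-0.5, -0.068, 0], [0, 0, 0.055], 25]]'

```text
time: 5.3
position: [0.5679, 0.1705, 0.0044]
ee_rot: [[-0.07, 0.998, -0.0], [0.998, 0.07, -0.001], [-0.001, -0.0, -1.0]]
ft_force: [-0.1, -1.1, 0.0]
grip_width: 0.288
grip_force: 0.0
```

```bash
python3 - <<'E'
from h import *
g=snap('side','s2'); f=snap('top','t2')
a=cv2.imread('pics/s2.png')[170:260,220:330]; b=cv2.imread('pics/t2.png')[170:250,220:320]
cv2.imwrite('pics/m2.png',np.hstack([cv2.resize(a,None,fx=3.5,fy=3.5,interpolation=2)[:315],cv2.resize(b,(394,315),interpolation=2)]))
E
```

```text
(no output)
```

View pics/m2.png

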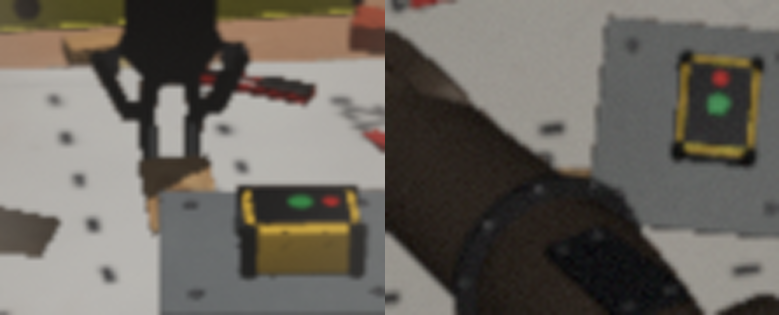

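The side crop shows both fingers flush on the wedge's back and the wedge heading under the plate. Its left edge runs from crop (142,160) to (155,232), and its right edge is near (212,185).

```bash
python3 - <<'E'
from h import *
g=load('s2'); S=lambda u,v,z: ray(g,220+(u+.5)/3.5-.5,170+(v+.5)/3.5-.5,z)
h=cv2.cvtColor(g['frame'],cv2.COLOR_RGB2HSV)
for v in range(214,238,2):
    row=h[v,250:292]; m=np.where((row[:,1]>65)&(row[:,0]<25))[0]+250
    if len(m): print(v,m[0],m[-1],ray(g,m[0]-.5,v,.010).round(4)[:2],ray(g,m[-1]+.5,v,.010).round(4)[:2])
# other view corner check for plate
g0=load('side0'); print(proj(g0,[.571,.0255,.04]))
E
```

```text
216 261 278 [0.5452 0.1546] [0.5975 0.1502]
218 261 279 [0.5443 0.1421] [0.5992 0.1374]
220 261 279 [0.5435 0.1297] [0.5979 0.1251]
222 262 280 [0.5455 0.1173] [0.5996 0.1127]
224 262 291 [0.5447 0.1053] [0.6294 0.0981]
226 262 291 [0.5439 0.0935] [0.628  0.0863]
228 262 291 [0.5431 0.0818] [0.6266 0.0747]
230 262 291 [0.5423 0.0703] [0.6252 0.0633]
232 263 291 [0.5443 0.0588] [0.6238 0.052 ]
234 263 291 [0.5435 0.0476] [0.6224 0.0409]
(np.float64(273.2838877162445), np.float64(227.84245234185536))
```

move_arm --rows '[[[-0.06, -0.004, 0], [0, 0, 0], 25], [[-0.12, -0.007, 0], [0, 0, 0], 25], [[-0.18, -0.011, 0], [0, 0, 0], 25], [[-0.24, -0.014, 0], [0, 0, 0], 25], [[-0.3, -0.018, 0], [0, 0, 0], 25], [[-0.35, -0.021, 0], [0, 0, 0], 25], [[-0.4, -0.024, 0], [0, 0, 0], 25], [[-0.44, -0.026, 0], [0, 0, 0], 25], [[-0.46, -0.028, 0], [0, 0, 0], 25], [[-0.46, -0.028, 0], [0, 0, 0], 25]]'

```text
time: 6.4
position: [0.5684, 0.1159, 0.0044]
ee_rot: [[-0.07, 0.998, -0.0], [0.998, 0.07, -0.0], [-0.0, -0.0, -1.0]]
ft_force: [-0.7, -0.2, -0.0]
grip_width: 0.29
grip_force: 0.0
```

move_arm --rows '[[[-0.01, -0.001, 0], [0, 0, 0], 25], [[-0.02, -0.001, 0], [0, 0, 0], 25], [[-0.03, -0.002, 0], [0, 0, 0], 25], [[-0.03, -0.002, 0], [0, 0, 0], 25]]'

```text
time: 6.8
position: [0.5684, 0.1127, 0.0045]
ee_rot: [[-0.071, 0.997, 0.0], [0.997, 0.071, -0.0], [-0.0, 0.0, -1.0]]
ft_force: [-0.2, -0.3, -0.3]
grip_width: 0.294
grip_force: 0.0
```

move_arm --rows '[[[-0.01, -0.001, 0], [0, 0, 0], 25], [[-0.02, -0.001, 0], [0, 0, 0], 25], [[-0.02, -0.001, 0], [0, 0, 0], 25]]'

```text
time: 7.1
position: [0.5685, 0.1103, 0.0045]
ee_rot: [[-0.071, 0.998, 0.0], [0.998, 0.071, 0.0], [0.0, 0.0, -1.0]]
ft_force: [-0.2, 0.1, 1.2]
grip_width: 0.291
grip_force: 0.2
```

move_arm --rows '[[[-0.01, -0.001, 0], [0, 0, 0], 25], [[-0.02, -0.001, 0], [0, 0, 0], 25], [[-0.02, -0.001, 0], [0, 0, 0], 25]]'

```text
time: 7.4
position: [0.5686, 0.108, 0.0045]
ee_rot: [[-0.071, 0.997, 0.0], [0.997, 0.071, 0.0], [0.0, 0.0, -1.0]]
ft_force: [-0.2, 1.8, 0.1]
grip_width: 0.298
grip_force: 0.7
```

move_arm --rows '[[[-0.01, -0.001, 0], [0, 0, 0], 25], [[-0.01, -0.001, 0], [0, 0, 0], 25], [[-0.01, -0.001, 0], [0, 0, 0], 25]]'

```text
time: 7.7
position: [0.5685, 0.1069, 0.0045]
ee_rot: [[-0.071, 0.997, 0.0], [0.997, 0.071, 0.0], [0.0, 0.0, -1.0]]
ft_force: [0.4, 2.0, 0.2]
grip_width: 0.297
grip_force: 1.0
```

move_arm --rows '[[[-0.005, 0, 0], [0, 0, 0], 25], [[-0.01, -0.001, 0], [0, 0, 0], 25], [[-0.01, -0.001, 0], [0, 0, 0], 25]]'

```text
time: 8.0
position: [0.5685, 0.1057, 0.0045]
ee_rot: [[-0.071, 0.997, 0.0], [0.997, 0.071, 0.0], [0.0, 0.0, -1.0]]
ft_force: [0.1, 3.8, -1.0]
grip_width: 0.296
grip_force: 1.6
```

move_arm --rows '[[[-0.005, 0, 0], [0, 0, 0], 25], [[-0.01, -0.001, 0], [0, 0, 0], 25], [[-0.01, -0.001, 0], [0, 0, 0], 25]]'

```text
time: 8.3
position: [0.5684, 0.1044, 0.0045]
ee_rot: [[-0.071, 0.997, 0.0], [0.997, 0.071, 0.0], [0.0, 0.0, -1.0]]
ft_force: [-0.5, 3.9, -1.0]
grip_width: 0.291
grip_force: 1.9
```

move_arm --rows '[[[-0.005, 0, 0], [0, 0, 0], 25], [[-0.01, -0.001, 0], [0, 0, 0], 25], [[-0.01, -0.001, 0], [0, 0, 0], 25]]'

```text
time: 8.6
position: [0.5684, 0.1032, 0.0045]
ee_rot: [[-0.071, 0.997, 0.0], [0.997, 0.071, 0.0], [0.0, 0.0, -1.0]]
ft_force: [0.5, 4.4, -1.4]
grip_width: 0.292
grip_force: 2.2
```

move_arm --rows '[[[-0.005, 0, 0], [0, 0, 0], 25], [[-0.01, -0.001, 0], [0, 0, 0], 25], [[-0.01, -0.001, 0], [0, 0, 0], 25]]'

```text
time: 8.9
position: [0.5684, 0.1022, 0.0045]
ee_rot: [[-0.071, 0.997, 0.0], [0.997, 0.071, 0.0], [0.0, 0.0, -1.0]]
ft_force: [-0.0, 4.3, -0.6]
grip_width: 0.292
grip_force: 2.5
```

```bash
python3 - <<'E'
from h import *
s=r.observe(); print(s['ft_force'],s['position'])
g=snap('side','s3'); g0=load('side0')
# plate shift between views: template match on housing patch
def cc(f):
    return cv2.cvtColor(f['frame'],cv2.COLOR_RGB2GRAY).astype(np.float32)
a,b=cc(g0)[218:275,278:345],cc(g)[218:275,278:345]
print(cv2.phaseCorrelate(a,b,cv2.createHanningWindow(a.shape[::-1],cv2.CV_32F)), cc(g)[210:280:10,300])
im=cv2.imread('pics/s3.png')[170:275,220:350]
cv2.imwrite('pics/m3.png',np.hstack([cv2.resize(im,(390,315),interpolation=2),cv2.resize(cv2.imread('pics/side0.png')[170:275,220:350],(390,315),interpolation=2)]))
E
```

```text
[-0.02782748  4.30948492 -0.55578142] [0.56838159 0.1021783  0.00454831]
((0.1172540066004899, 0.008122459928582515), 0.9656768432369939) [179. 180.  39.  82. 110.  75. 176.]
```

View pics/m3.png

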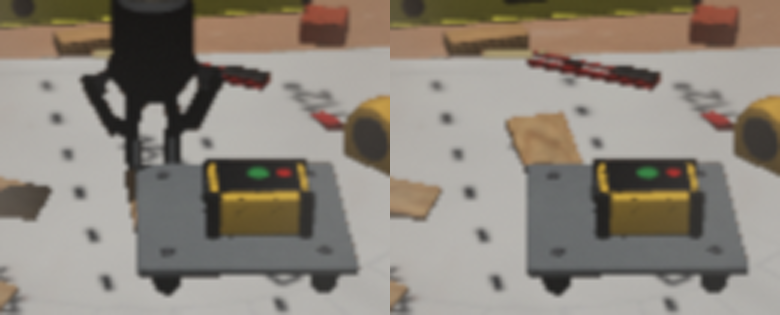

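The side view shows the plate has not moved (shift about 0.1 px), and the wedge is under the bare corner. Two small pushes more.

move_arm --rows '[[[-0.005, 0, 0], [0, 0, 0], 25], [[-0.01, -0.001, 0], [0, 0, 0], 25], [[-0.01, -0.001, 0], [0, 0, 0], 25]]'

```text
time: 9.25
position: [0.5683, 0.1012, 0.0045]
ee_rot: [[-0.071, 0.997, 0.0], [0.997, 0.071, 0.001], [0.001, 0.0, -1.0]]
ft_force: [0.3, 5.8, -1.0]
grip_width: 0.292
grip_force: 2.8
```

move_arm --rows '[[[-0.005, 0, 0], [0, 0, 0], 25], [[-0.01, -0.001, 0], [0, 0, 0], 25], [[-0.01, -0.001, 0], [0, 0, 0], 25]]'

```text
time: 9.55
position: [0.5683, 0.1001, 0.0045]
ee_rot: [[-0.071, 0.997, 0.0], [0.997, 0.071, 0.001], [0.001, 0.0, -1.0]]
ft_force: [-0.4, 5.1, -1.9]
grip_width: 0.293
grip_force: 2.9
```

move_arm --rows '[[[0.1, 0, 0], [0, 0, 0], 25], [[0.2, 0, 0], [0, 0, 0], 25], [[0.2, 0, 0.0], [0, 0, 0], 25], [[0.2, 0, -0.3], [0, 0, 0], 10], [[0.2, 0, -0.6], [0, 0, 0], 0], [[0.2, 0, -0.9], [0, 0, 0], 0], [[0.2, 0, -0.9], [0, 0, 0], 0], [[0.2, 0, -0.9], [0, 0, 0], 0]]'

```text
time: 10.35
position: [0.567, 0.1231, 0.1132]
ee_rot: [[-0.07, 0.998, 0.002], [0.998, 0.07, -0.001], [-0.001, 0.002, -1.0]]
ft_force: [-0.4, -0.7, -1.0]
grip_width: -0.002
grip_force: 0.0
```

move_arm --rows '[[[-0.3, -0.005, 0], [0, 0, 0], 0], [[-0.6, -0.01, 0], [0, 0, 0], 0], [[-0.826, -0.014, 0], [0, 0, 0], 0], [[-0.826, -0.014, 0], [0, 0, 0], 0], [[-0.826, -0.014, 0.2], [0, 0, 0], 0], [[-0.826, -0.014, 0.4], [0, 0, 0], 0], [[-0.826, -0.014, 0.5], [0, 0, 0], 0], [[-0.826, -0.014, 0.5], [0, 0, 0], 0], [[-0.826, -0.014, 0.5], [0, 0, 0], 0]]'

```text
time: 11.25
position: [0.5718, 0.0251, 0.0525]
ee_rot: [[-0.071, 0.997, -0.001], [0.997, 0.071, 0.0], [0.0, -0.001, -1.0]]
ft_force: [0.5, 0.5, 0.2]
grip_width: 0.002
grip_force: 0.0
```

```bash
python3 - <<'E'
from h import *
s=r.observe(); print(s['ft_force'],s['position'])
g=snap('side','s4'); g0=load('side0')
im=cv2.imread('pics/s4.png')[170:275,220:350]
cv2.imwrite('pics/m4.png',cv2.resize(im,None,fx=5,fy=5,interpolation=2))
E
```

```text
[0.5003026  0.48248519 0.24327515] [0.57182168 0.02505388 0.05253782]
```

View pics/m4.png

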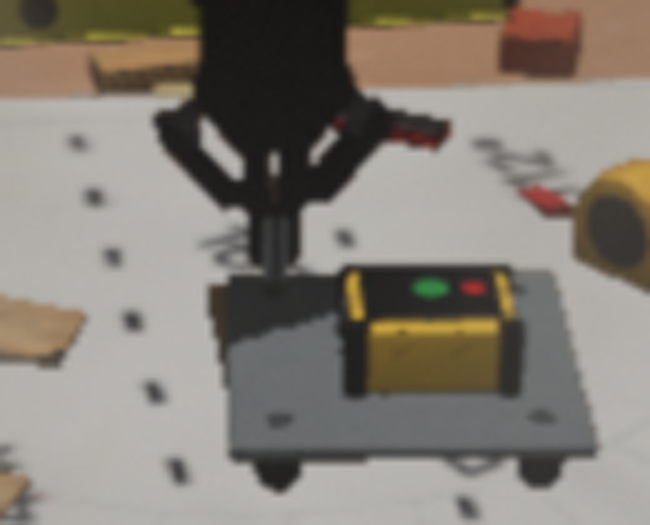

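The shut fingers hang just above the press spot at crop (275,285). The wedge shows along the plate's left edge near (215,320). Next I lower gently.

move_arm --rows '[[[0, 0, 0.05], [0, 0, 0], 0], [[0, 0, 0.08], [0, 0, 0], 0], [[0, 0, 0.09], [0, 0, 0], 0], [[0, 0, 0.1], [0, 0, 0], 0], [[0, 0, 0.1], [0, 0, 0], 0]]'

```text
time: 11.8
position: [0.5719, 0.0244, 0.0404]
ee_rot: [[-0.071, 0.998, -0.0], [0.998, 0.071, -0.0], [-0.0, -0.0, -1.0]]
ft_force: [-0.0, -0.0, -0.1]
grip_width: -0.0
grip_force: 0.0
```

move_arm --rows '[[[0, 0, 0.005], [0, 0, 0], 0], [[0, 0, 0.005], [0, 0, 0], 0]]'

```text
time: 12.0
position: [0.572, 0.0245, 0.0401]
ee_rot: [[-0.071, 0.998, 0.0], [0.998, 0.071, -0.0], [-0.0, 0.0, -1.0]]
ft_force: [-0.1, 0.2, 0.7]
grip_width: -0.001
grip_force: 0.7
```

move_arm --rows '[[[0, 0, 0.004], [0, 0, 0], 0], [[0, 0, 0.004], [0, 0, 0], 0]]'

```text
time: 12.2
position: [0.5721, 0.0246, 0.0399]
ee_rot: [[-0.071, 0.997, 0.0], [0.997, 0.071, -0.0], [-0.0, 0.0, -1.0]]
ft_force: [-1.7, -0.1, 6.8]
grip_width: 0.002
grip_force: 3.3
```

move_arm --rows '[[[0, 0, 0.004], [0, 0, 0], 0], [[0, 0, 0.004], [0, 0, 0], 0]]'

```text
time: 12.4
position: [0.5721, 0.0246, 0.0398]
ee_rot: [[-0.071, 0.997, 0.001], [0.997, 0.071, -0.0], [-0.0, 0.001, -1.0]]
ft_force: [-4.0, -0.4, 10.9]
grip_width: -0.003
grip_force: 5.5
```

It resists 11 N without giving. I hold briefly, then rise straight up.

move_arm --rows '[[[0, 0, 0], [0, 0, 0], 0], [[0, 0, 0], [0, 0, 0], 0], [[0, 0, 0], [0, 0, 0], 0], [[0, 0, -0.01], [0, 0, 0], 0], [[0, 0, -0.05], [0, 0, 0], 0], [[0, 0, -0.3], [0, 0, 0], 0], [[0, 0, -0.6], [0, 0, 0], 0], [[0, 0, -0.9], [0, 0, 0], 0], [[0, 0, -0.9], [0, 0, 0], 0], [[0, 0, -0.9], [0, 0, 0], 0]]'

```text
time: 13.4
position: [0.5724, 0.0244, 0.1478]
ee_rot: [[-0.07, 0.998, 0.002], [0.998, 0.07, -0.0], [-0.0, 0.002, -1.0]]
ft_force: [-0.6, -0.0, -0.7]
grip_width: 0.005
grip_force: 0.0
```

```bash
python3 - <<'E'
from h import *
s=r.observe(); print(s['time'],s['ft_force'],s['position'])
g=snap('side','s5'); g0=load('side0')
c=lambda f:cv2.cvtColor(f['frame'],cv2.COLOR_RGB2GRAY)
t=c(g0)[240:275,262:345]; m=cv2.matchTemplate(c(g)[230:285,252:355],t,cv2.TM_CCOEFF_NORMED); print(cv2.minMaxLoc(m))
cv2.imwrite('pics/m5.png',cv2.resize(cv2.imread('pics/s5.png')[170:275,220:350],None,fx=5,fy=5,interpolation=2))
E
```

```text
13.4 [-0.55482041 -0.03025102 -0.69320717] [0.57239373 0.02444087 0.14779433]
(0.20043590664863586, 0.9911481738090515, (0, 1), (10, 10))
```

View pics/m5.png

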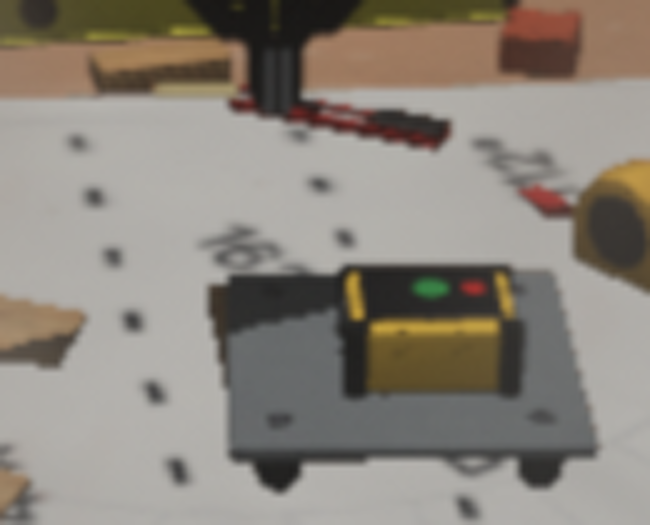

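The arm is clear, the plate is unmoved (template match at zero shift), and the wedge is still visible at the left edge near (215,320). Handing in.

```bash
python3 -c "
from bench import r
print(r.close_job())"
```

```text
the job is handed in; nothing more can be done
None
```

The wedge was pushed snug under the bare foot with about 5 N, the plate corner held firm under an 11 N press, the laser did not shift in the camera view, and the job is handed in (no verdict was returned).

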